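# Move the lens carriage one hole nearer the lamp

### The arm

A 6-joint arm with a two-finger parallel gripper is mounted at the origin on the work surface. World frame = base frame: x ahead of the robot, y to its left, z up, the work surface at z = 0. Lengths are in m, angles in rad, forces in N, time in s.
With the tool pointing down it reaches from about 0.375 to 0.975 m from the base axis. Payload 3.8 kg.
Tool frame: the origin (TCP) lies midway between the tips of the shut fingers; the grasp point (between the pads) lies 19 mm behind it; z points along the fingers, y is the line along which they close (so a half turn about z gives the same grasp; the last joint's range is limited). The gripper opens to 85 mm and grips with 20 to 120 N. Pads are 22 mm wide; open, the fingers measure 114 mm over their backs; the gripper's body (76 mm by 85 mm) begins 54 mm behind the grasp point. The pads swing forward as they close: fully open they stand 13 mm farther back than shut.
Start: joints at [1.244, 0.264, 1.604, -0, 1.274, -0.037], TCP at [0.193, 0.647, 0.231] pointing down, gripper open.
Joint ranges: [-2.63, 2.63], [-0.94, 2.18], [0.31, 2.57], [-1.31, 4.45], [0, 2.66], [-2.55, 2.55]. Speed limits (rad/s): [2.57, 2.57, 3.14, 3.14, 3.14, 3.14].

### API

Orientations are given as a rotation vector (axis times angle).
In Python, from workcell import read_state, vision, ticket gives the robot as it stands. The module is installed in compiled form; this text tells all that it offers.
- The arm moves only by the tool jog_arm, never from a script. Its arguments are lists of equal length, an entry for each row: "turn": the turn, a rotation vector about the tool's x, y, z in rad, a list of three; "delta_pos": the shift along the tool's x, y, z in m, a list of three; "gripper": the finger opening in m, from 0 to 0.0854. In form: {"turn": [[rx, ry, rz], ...], "delta_pos": [[dx, dy, dz], ...], "gripper": [gripper, ...]}. A call has 1 to 20 rows; each row shifts and turns the commanded pose from where the row before left it, along the tool's axes as they then stand; what a row does not reach is not made up. A row lasts 1/12 s, in which the tool goes at most 41.7 mm and 7.16 degrees, less where a joint would pass 70% of its speed; a pose out of reach is approached as far as the arm can. A call with a gripper value outside its range is refused whole. The fingers move at their own pace and stop on an object; "grip_force" is the grip in N (left out, the last holds). Time passes only in rows, so rows that do not move let the fingers close. It gives the time, the measured TCP pose, the force, the opening and the grip force at its end, in the units of the state.
- read_state(): the state, without advancing time (a new reading comes with each control period).
- vision.read_camera(name): name is "scene" or "top" or "wrist"; returns the picture (384x512x3 uint8, red, green, blue); there is no depth.
- vision.calibration(name): a dict with "vfov" (degrees; the focal length in pixels is half the picture's height over the tangent of half this angle, whatever the lens; pixels are square), "cx", "cy" (the principal point, pixels), "R" (3x3) and "t" (3): a world point X has camera coordinates R X + t; the wrist camera has in their place "mount" (4x4, takes a point from camera to tool coordinates, whose origin is the TCP and whose axes are the flange's). Camera axes: x right, y down, z forward; pixel columns grow to the right and rows downward; lengths in m; the calibration is good to about 2 mm. A picture is of the moment at which its call begins: read the wrist's pose just before it. calibration takes no time and is no camera call.
- ticket.finish_job(): hands the job in; it is judged then, once.
The state is a dict: "time": time; "q": joint angles; "joint_vel": joint speeds; "joint_torque": joint torques, N m; "tool_pos": TCP position; "tcp_rot": TCP orientation; "wrist_force": force on the tool from outside, world axes, zero at the start; "torque": the same for the moment, N m; "width": opening from 0.0 (shut) to 1.0 (fully open); "grip_force": force on a finger pad.
Only numpy, scipy, OpenCV 4.12 (cv2) and the standard library are available. Lean on these libraries where they do the work, as an engineer would, in place of code of your own. Each camera call takes 0.05 s, during which the arm holds its last target. There are 200 camera calls.

### The job

On the small lens bench, pull up the knob of the lens carriage's spring lock plunger, slide the carriage to the next hole towards the globe lamp (away from the flat screen), and let the pin drop fully home into that hole. Do not touch the lens, and leave the other things on the desk where they are. Finish while still holding the knob, with the pin fully home: do not let go.

Things in the scene. Friction and masses are not known exactly. Their poses are not given: they have to be found in the camera images.
- rail: Fixed aluminium lens-bench rail, a bar 40 mm wide (x) and 30 mm high, 280 mm long along its own y axis, black end stops at both ends (outer faces at y = +-152 mm, 34 mm high). Origin at the centre of its underside, on the desk. Five round index holes in its top, on the centre line, at y = -80, -40, 0, +40, +80 mm (40 mm apart, 11 mm wide).
- carriage (a joint): Position (m) of the grey saddle along the rail's own y axis: 0 = middle hole, where it starts locked (within 1 mm), +0.040 and -0.040 = the next holes. The saddle is 54 mm wide across the rail, 50 mm long along it, its top 39 mm above the desk; it slides with about 1.5 N of friction once the pin is out.
- plunger (a joint): How far (m) the lock plunger is pulled straight up: 0 = pin fully home, 0.016 = upper stop. The pin, 8 mm thick with a round nose, reaches 9 mm into the rail: pull it up more than 9 mm to slide freely. A spring pushes it down with 4 N at 0, 10 N at the upper stop; let down between holes it rides on the rail's top. It has 1.5 mm of play each way in a hole.
- knob_grip (a point): Grip centre of the plunger's black upright knob: a cylinder 24 mm in diameter and 30 mm tall, under a cap 30 mm wide and 5 mm thick. The point is at mid-height of the cylinder, on its axis, over the rail's centre line; with the pin home it is 67 mm above the desk, 28 mm above the carriage's top. Below the cylinder there is a 10 mm stem. Axes as the rail's; it moves with the carriage.
- lens: Round glass trial lens in a steel ring, 44 mm in diameter, upright across the rail's direction, carried by the carriage on an arm. Origin on the desk, under the knob; the lens's centre is 85 mm from the knob's axis in the rail's +x direction, 76 mm above the desk. Fragile: not to be touched.
- lamp_globe (a point): Centre of the white globe (52 mm in diameter) of the small lamp that stands fixed at one end of the rail, 200 mm along the rail from the middle hole and 85 mm to its +x side, 80 mm above the desk; its top is 106 mm high. It may be at either end (+y or -y of the rail).
- screen_centre (a point): Centre of the flat upright white screen plate (80 mm wide, 75 mm tall, 4 mm thick) that stands fixed at the other end of the rail, 76 mm above the desk.
- drops: Bystander: small white bottle, 30 mm in diameter, 65 mm tall; origin at the centre of its underside.
- mouse: Bystander: black computer mouse, 105 x 58 x 26 mm; origin at the centre of its underside.
- carton: Bystander: small carton, 38 x 75 x 45 mm; origin at the centre of its underside.
Mind the look-alikes: they are no part of the job. What is shaped like the part that bears lamp_globe but blue, orange or red is not meant.

How it is judged:
By the outcome, as a careful person would: the job done as asked, in the order asked, and still so for the second after the job is handed in, while the arm keeps its last pose, push and grip.
It also fails if it takes over 35 s, if anything falls off the work surface, if the arm or the gripper's body presses on something with over 40 N, if the wrist force passes 120 N, or if a joint passes its speed limit or range.

## Working session

There is one attempt and no reset: what is moved stays moved. The work goes in short steps, Python scripts to look and compute and a tool call to move; the robot and the scene stay as the last step left them, time stands still between calls to the robot, and variables do not carry over. Pictures are saved under pics/ and viewed, at most 10 in all, crops included, and the job is handed in when it is done.

Besides the shell and the picture viewer there is one more tool, called as a command line: name --argument value ..., lists and objects as JSON in quotes. jog_arm: Moves the arm, as the interface text tells. Its arguments: {"type":"object","properties":{"turn":{"type":"array","items":{"type":"array","items":{"type":"number"}}},"delta_pos":{"type":"array","items":{"type":"array","items":{"type":"number"}}},"gripper":{"type":"array","items":{"type":"number"}},"grip_force":{"type":"number"}},"required":["turn","delta_pos","gripper"]}

```bash
mkdir -p pics; python3 - <<'E'
from workcell import read_state, vision
import cv2
print(read_state())
for n in ("scene","top"):
    im=vision.read_camera(n); cv2.imwrite(f"pics/{n}0.png",im[:,:,::-1]); print(n,vision.calibration(n))
print(vision.calibration("wrist"))
E
```

```text
{'time': 0.0, 'q': array([ 1.24417128e+00,  2.64782454e-01,  1.60540870e+00, -2.29489014e-05,
        1.27368873e+00, -3.69135426e-02]), 'joint_vel': array([ 0.00043639,  0.00024057, -0.00103866, -0.00132914, -0.00030117,
       -0.00220585]), 'joint_torque': array([ 2.13794388e-03, -5.15103507e+01, -3.67323446e+01, -6.08794176e-05,
        1.29722140e-02, -2.68772362e-05]), 'tool_pos': array([0.19260953, 0.64615809, 0.22992354]), 'tcp_rot': array([-0.4534206 , -3.1083017 ,  0.00353938]), 'wrist_force': array([-0.64263562,  0.20938918, -0.32101626]), 'torque': array([-0.01534063, -0.01881988,  0.01406581]), 'grip_force': 0.0, 'width': 1.0002696949996221}
scene {'vfov': 48.67825976352732, 'cx': 261.5550844564541, 'cy': 190.69107156909124, 'R': array([[ 0.19120554,  0.98150334, -0.00957303],
       [ 0.81290912, -0.16381287, -0.55887754],
       [-0.55010836,  0.09907848, -0.82919494]]), 't': array([-0.1022966 , -0.4320562 ,  1.43279569])}
top {'vfov': 50.57491114946619, 'cx': 256.0103453460466, 'cy': 194.56496360897575, 'R': array([[ 0.01541293, -0.99987998, -0.00157174],
       [-0.98254683, -0.01485428, -0.18542136],
       [ 0.18537576,  0.00440219, -0.98265785]]), 't': array([-0.04310602,  0.61396687,  1.15732439])}
{'vfov': 63.047303182004896, 'cx': 254.11412839636776, 'cy': 190.463895479972, 'mount': array([[-4.68906434e-04, -9.65721169e-01, -2.59581207e-01,
         6.40692241e-02],
       [ 9.99999642e-01, -6.35672855e-04,  5.58501394e-04,
         8.90133698e-04],
       [-7.04365347e-04, -2.59580853e-01,  9.65721122e-01,
        -1.43072511e-01],
       [ 0.00000000e+00,  0.00000000e+00,  0.00000000e+00,
         1.00000000e+00]])}
```

View pics/scene0.png

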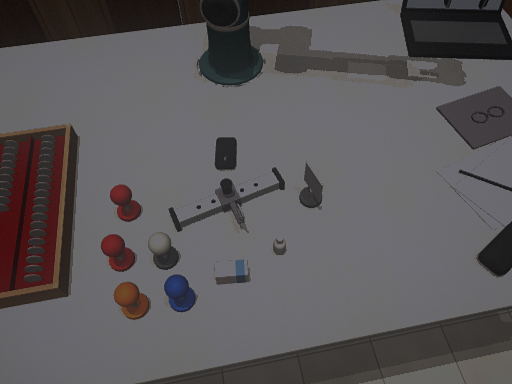

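View pics/top0.png

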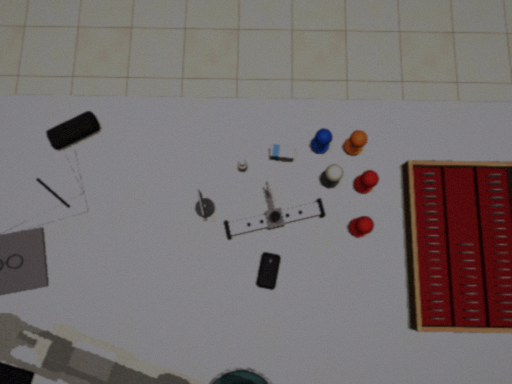

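The top view shows the knob at about (275,216), the rail ends at (228,229) and (322,208), and the lens at (268,187). The white globe is at (334,175) and the screen at (203,205). The lens is on the rail's +x side (up in the image), so the lamp is at the −y end. I'll compute a rough pose next.

```bash
cat > h.py <<'E'
import numpy as np, cv2
from workcell import read_state, vision
from scipy.spatial.transform import Rotation as Ro
def cam(n,s=None):
    c=vision.calibration(n); f=192/np.tan(np.radians(c["vfov"]/2))
    K=np.array([[f,0,c["cx"]],[0,f,c["cy"]],[0,0,1]])
    if n=="wrist":
        T=np.eye(4);T[:3,:3]=Ro.from_rotvec(s["tcp_rot"]).as_matrix();T[:3,3]=s["tool_pos"]
        M=np.linalg.inv(T@c["mount"]); return K,M[:3,:3],M[:3,3]
    return K,np.array(c["R"]),np.array(c["t"])
def back(cm,px,z):
    K,R,t=cm; d=R.T@np.linalg.inv(K)@np.array([*px,1.]); o=-R.T@t
    return o+d*(z-o[2])/d[2]
def proj(cm,X):
    K,R,t=cm; p=K@(R@np.asarray(X)+t); return p[:2]/p[2]
def totool(s,target,ydir):
    R=Ro.from_rotvec(s["tcp_rot"]).as_matrix(); ydir=ydir*np.sign(ydir@R[:,1]); z=np.array([0,0,-1.])
    Rt=np.c_[np.cross(ydir,z),ydir,z]
    print("delta tool",R.T@(target-s["tool_pos"]),"turn",Ro.from_matrix(R.T@Rt).as_rotvec())
E
python3 - <<'E'
from h import *
for n,k,a,b in(("top",(275,215.5),(228,229),(322,208)),("scene",(226.5,184),(175,216),(279,179))):
    c=cam(n); K=back(c,k,.087);A=back(c,a,.034);B=back(c,b,.034)
    print(n,K,A,B,(A+B)/2,np.linalg.norm(A-B),np.degrees(np.arctan2(*(A-B)[:2])))
s=read_state()
print(back(cam("top"),(334,173),.08))
y=np.array([-.2,.98,0]);y/=np.linalg.norm(y)
totool(s,np.array([*K[:2],.23]),y)
E
```

```text
top [ 0.5483081  -0.08961523  0.087     ] [0.51258586 0.04877247 0.034     ] [ 0.58059413 -0.23404     0.034     ] [ 0.54659    -0.09263377  0.034     ] 0.2908745687146274 -13.521261506229713
scene [ 0.55270418 -0.09074934  0.087     ] [ 0.58627336 -0.22974214  0.034     ] [0.52677014 0.04882074 0.034     ] [ 0.55652175 -0.0904607   0.034     ] 0.2848471743441868 167.94238128883669
[ 0.67875068 -0.26372856  0.08      ]
delta tool [-0.55560364 -0.60337042  0.0012782 ] turn [-0.00194798 -0.00055797 -0.49110871]
```

jog_arm --turn '[[0,0,0],[0,0,0],[0,0,0],[0,0,0],[0,0,0],[0,0,0],[0,0,0],[0,0,0],[0,0,0],[0,0,0],[0,0,0],[0,0,0],[0,0,0],[0,0,0],[0,0,0],[0,0,0],[0,0,0],[0,0,0],[0,0,0],[0,0,0]]' --delta_pos '[[-0.0278,-0.0302,0],[-0.0278,-0.0302,0],[-0.0278,-0.0302,0],[-0.0278,-0.0302,0],[-0.0278,-0.0302,0],[-0.0278,-0.0302,0],[-0.0278,-0.0302,0],[-0.0278,-0.0302,0],[-0.0278,-0.0302,0],[-0.0278,-0.0302,0],[-0.0278,-0.0302,0],[-0.0278,-0.0302,0],[-0.0278,-0.0302,0],[-0.0278,-0.0302,0],[-0.0278,-0.0302,0],[-0.0278,-0.0302,0],[-0.0278,-0.0302,0],[-0.0278,-0.0302,0],[-0.0278,-0.0302,0],[-0.0278,-0.0302,0]]' --gripper '[0.085,0.085,0.085,0.085,0.085,0.085,0.085,0.085,0.085,0.085,0.085,0.085,0.085,0.085,0.085,0.085,0.085,0.085,0.085,0.085]' --grip_force 60

```text
time: 1.77
tool_pos: [0.5532, -0.0929, 0.2308]
tcp_rot: [-0.454, -3.108, -0.0]
wrist_force: [0.5, 0.2, 0.1]
width: 0.997
grip_force: 0.0
```

jog_arm --turn '[[0,0,-0.1],[0,0,-0.1],[0,0,-0.1],[0,0,-0.1],[0,0,-0.1],[0,0,0],[0,0,0]]' --delta_pos '[[0,0,0],[0,0,0],[0,0,0],[0,0,0],[0,0,0],[0,0,0],[0,0,0]]' --gripper '[0.085,0.085,0.085,0.085,0.085,0.085,0.085]'

```text
time: 2.35
tool_pos: [0.5528, -0.0908, 0.2308]
tcp_rot: [0.325, -3.124, -0.0]
wrist_force: [-0.3, 0.9, 0.5]
width: 0.996
grip_force: 0.0
```

```bash
python3 - <<'E'
from h import *
s=read_state(); im=vision.read_camera("wrist")[:,:,::-1].copy(); cv2.imwrite("pics/w1raw.png",im)
c=cam("wrist",s)
print(s["tool_pos"],s["tcp_rot"],s["time"])
print(proj(c,(.55,-.09,.087)))
cv2.imwrite("pics/w1.png",cv2.resize(im,(800,600)))
E
```

```text
[ 0.55278112 -0.09078907  0.23080815] [ 3.25123409e-01 -3.12386998e+00 -4.68600088e-04] 2.35
[255.25491782 174.12751353]
```

View pics/w1.png

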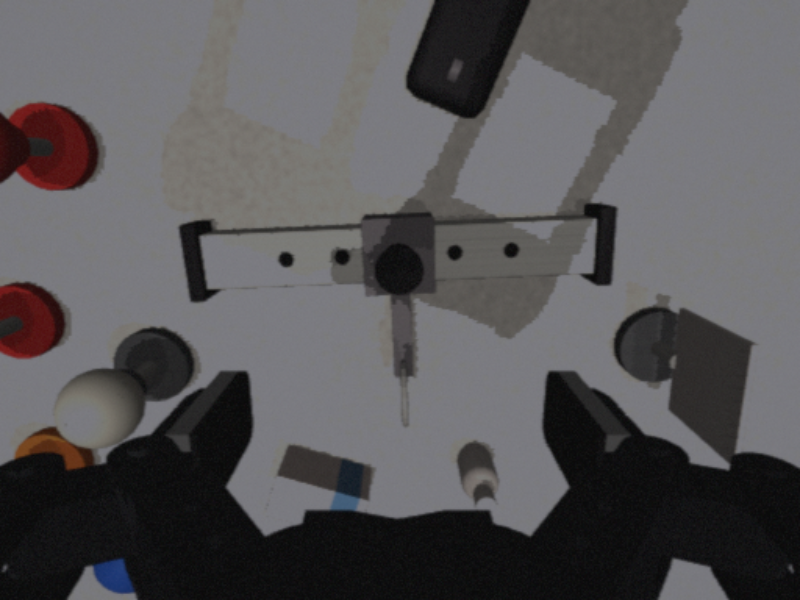

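The wrist view shows the knob cap at (400,269), index holes at (286,259), (342,257), (455,252) and (511,250), the lamp on the left and the screen on the right. The lens is below, clear of the fingers.

```bash
python3 - <<'E'
from h import *
s=read_state(); c=cam("wrist",s)
H=[back(c,np.array(p)/1.5625,.030) for p in((286,259),(342,257),(455,252),(511,250))]
for h in H: print(h)
im=cv2.imread("pics/w1raw.png").max(2).astype(int)
m=(im<26).astype(np.uint8); n,l,st,ce=cv2.connectedComponentsWithStats(m)
i=l[172,256]; print(i,st[i],ce[i])
K=back(c,(256,172),.087); y=H[3]-H[0]; print("len",np.linalg.norm(y)); y/=np.linalg.norm(y)
C=sum(H)/4; print("knob",K,"mid hole",C,"y",y,np.degrees(np.arctan2(y[0],y[1])))
# other cameras' bias
G=K*.7+.3*C
print("top pred",proj(cam("top"),[*C[:2],.087]),proj(cam("top"),[*K[:2],.087]))
totool(s,np.array([*((K+C)/2)[:2],.048]),y)
E
```

```text
[ 0.56919669 -0.16795636  0.03      ]
[ 0.55957249 -0.12913386  0.03      ]
[ 0.53953571 -0.0511883   0.03      ]
[ 0.52997338 -0.01261258  0.03      ]
103 [240 156  31  32 721] [254.7295423  171.85436893]
len 0.16021909452220295
knob [ 0.5480082  -0.08973645  0.087     ] mid hole [ 0.54956957 -0.09022277  0.03      ] y [-0.24481047  0.96957095  0.        ] -14.170633657201735
top pred [275.2134068  215.06968357] [275.04129925 215.60371786]
delta tool [0.00370678 0.00157757 0.18294635] turn [ 0.00024833 -0.00057685 -0.03981598]
```

jog_arm --turn '[[0,0,-0.04],[0,0,0],[0,0,0],[0,0,0],[0,0,0],[0,0,0],[0,0,0],[0,0,0],[0,0,0],[0,0,0],[0,0,0],[0,0,0],[0,0,0]]' --delta_pos '[[0.0037,0.0016,0.01],[0,0,0.025],[0,0,0.025],[0,0,0.025],[0,0,0.025],[0,0,0.02],[0,0,0.02],[0,0,0.015],[0,0,0.01],[0,0,0.006],[0,0,0.005],[0,0,0],[0,0,0]]' --gripper '[0.085,0.085,0.085,0.085,0.085,0.085,0.085,0.085,0.085,0.085,0.085,0.085,0.085]'

```text
time: 3.48
tool_pos: [0.5497, -0.0902, 0.0459]
tcp_rot: [-0.391, 3.116, -0.001]
wrist_force: [-0.1, 0.1, -0.1]
width: 0.998
grip_force: 0.0
```

jog_arm --turn '[[0,0,0],[0,0,0],[0,0,0],[0,0,0],[0,0,0],[0,0,0],[0,0,0],[0,0,0],[0,0,0],[0,0,0]]' --delta_pos '[[0,0,0],[0,0,0],[0,0,0],[0,0,0],[0,0,0],[0,0,0],[0,0,0],[0,0,0],[0,0,0],[0,0,0]]' --gripper '[0.055,0.04,0.032,0.028,0.02,0.015,0.015,0.015,0.015,0.015]' --grip_force 60

```text
time: 4.32
tool_pos: [0.5495, -0.0902, 0.0451]
tcp_rot: [-0.392, 3.116, -0.001]
wrist_force: [4.0, -0.4, -5.2]
width: 0.274
grip_force: 88.1
```

```bash
python3 - <<'E'
from h import *
s=read_state(); im=vision.read_camera("wrist")[:,:,::-1]; cv2.imwrite("pics/w2.png",im)
print(s)
E
```

```text
{'time': 4.3167, 'q': array([-2.07327185e-01,  2.30420808e-01,  2.02107844e+00, -1.81933183e-04,
        8.89317873e-01, -2.02827776e+00]), 'joint_vel': array([-0.00021449, -0.00105651, -0.00282197, -0.00101761,  0.00214771,
       -0.00020242]), 'joint_torque': array([ 3.28368950e-02, -4.45943570e+01, -2.92653662e+01,  2.14351248e-01,
        1.42134871e+00, -1.08293127e-01]), 'tool_pos': array([ 0.54953546, -0.09019996,  0.04514817]), 'tcp_rot': array([-3.92010417e-01,  3.11634659e+00, -6.07253435e-04]), 'wrist_force': array([ 4.00873593, -0.39705606, -5.22927506]), 'torque': array([-0.59557952, -0.69455414, -0.09062767]), 'grip_force': 88.08779924176633, 'width': 0.27399864014995623}
```

View pics/w2.png

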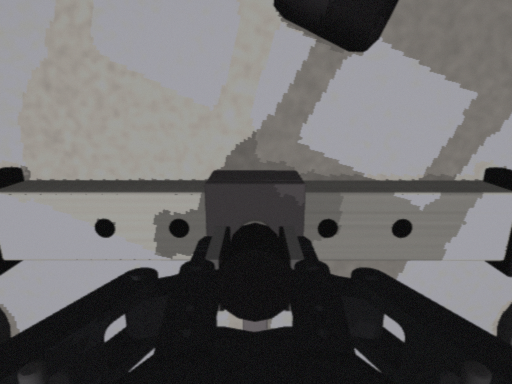

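The opening is 23.4 mm, so the pads are on the knob's cylinder and not on the cap. The picture shows the knob at (256,265) between the pads. Next is the lift.

jog_arm --turn '[[0,0,0],[0,0,0],[0,0,0],[0,0,0],[0,0,0],[0,0,0]]' --delta_pos '[[0,0,-0.003],[0,0,-0.003],[0,0,-0.003],[0,0,-0.003],[0,0,-0.001],[0,0,0]]' --gripper '[0.015,0.015,0.015,0.015,0.015,0.015]'

```text
time: 4.87
tool_pos: [0.5493, -0.09, 0.0583]
tcp_rot: [-0.392, 3.116, -0.0]
wrist_force: [5.4, -0.1, -10.3]
width: 0.278
grip_force: 88.6
```

```bash
python3 - <<'E'
from h import *
s=read_state(); im=vision.read_camera("wrist")[:,:,::-1]; cv2.imwrite("pics/w3.png",im)
print(s["tool_pos"],s["wrist_force"],s["width"],s["grip_force"])
R=Ro.from_rotvec(s["tcp_rot"]).as_matrix()
print("slide in tool",R.T@(-.04*np.array([-.2448,.9696,0])))
E
```

```text
[ 0.54934489 -0.08998899  0.0582549 ] [  5.44824256  -0.13983879 -10.34726813] 0.27794851185960046 88.60744812525809
slide in tool [ 1.14380328e-04 -4.00008601e-02  5.11405442e-06]
```

View pics/w3.png

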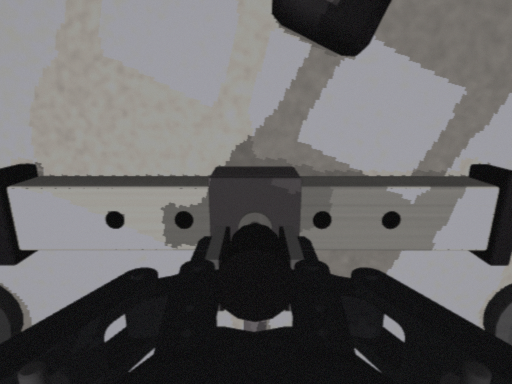

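The holes and rail have receded in the picture while the knob kept its place in the gripper, so the knob came up with it. Force is about −10 N. Next I slide 40 mm towards the lamp.

jog_arm --turn '[[0,0,0],[0,0,0],[0,0,0],[0,0,0],[0,0,0],[0,0,0],[0,0,0],[0,0,0],[0,0,0],[0,0,0]]' --delta_pos '[[0,-0.003,0],[0,-0.005,0],[0,-0.006,0],[0,-0.006,0],[0,-0.006,0],[0,-0.006,0],[0,-0.005,0],[0,-0.003,0],[0,0,0],[0,0,0]]' --gripper '[0.015,0.015,0.015,0.015,0.015,0.015,0.015,0.015,0.015,0.015]'

```text
time: 5.75
tool_pos: [0.5591, -0.1285, 0.0577]
tcp_rot: [-0.392, 3.117, 0.001]
wrist_force: [5.0, -0.5, -9.7]
width: 0.276
grip_force: 88.6
```

```bash
python3 - <<'E'
from h import *
s=read_state(); im=vision.read_camera("wrist")[:,:,::-1]; cv2.imwrite("pics/w4.png",im)
y=np.array([-.2448,.9696,0])
print(s["tool_pos"],s["wrist_force"],s["width"], "along",y@(s["tool_pos"]-[.54934,-.08999,0]),"err to hole",y@(s["tool_pos"]-[.54957,-.09022,0])+.04, "force along",y@s["wrist_force"])
E
```

```text
[ 0.5591169  -0.1285005   0.05773069] [ 4.98040803 -0.51501147 -9.67521128] 0.2756220296698197 along -0.03973316791727752 err to hole 0.0005461440827224731 force along -1.718559002023786
```

View pics/w4.png

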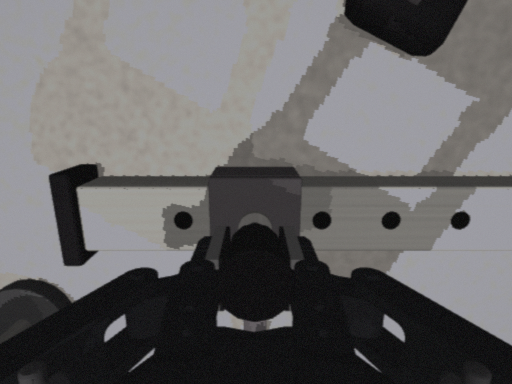

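The carriage moved exactly one hole. The neighbouring holes, now at (183,220) and (322,220), sit where they did before the slide. I lower the pin now.

jog_arm --turn '[[0,0,0],[0,0,0],[0,0,0],[0,0,0],[0,0,0],[0,0,0],[0,0,0],[0,0,0]]' --delta_pos '[[0,-0.0003,0.003],[0,0,0.003],[0,0,0.003],[0,0,0.002],[0,0,0.001],[0,0,0.001],[0,0,0.0005],[0,0,0]]' --gripper '[0.015,0.015,0.015,0.015,0.015,0.015,0.015,0.015]'

```text
time: 6.47
tool_pos: [0.5593, -0.1288, 0.045]
tcp_rot: [-0.392, 3.117, 0.001]
wrist_force: [3.4, 1.9, -4.9]
width: 0.275
grip_force: 87.9
```

```bash
python3 - <<'E'
from h import *
s=read_state(); im=vision.read_camera("wrist")[:,:,::-1]; cv2.imwrite("pics/w5.png",im)
y=np.array([-.2448,.9696,0])
print(s["tool_pos"],s["wrist_force"],s["width"],"err to hole",y@(s["tool_pos"]-[.54957,-.09022,0])+.04, "force along",y@s["wrist_force"])
E
```

```text
[ 0.55925972 -0.12877297  0.0450234 ] [ 3.44520336  1.94886368 -4.87240642] 0.2754384561601462 err to hole 0.00024699985124378154 force along 1.0462324395987554
```

View pics/w5.png

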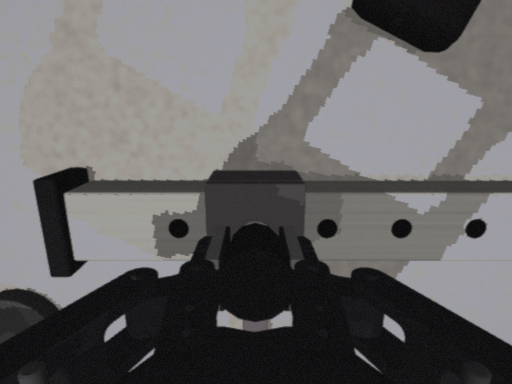

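The force still reads −4.9 N, so the arm may be carrying part of the spring load. I push down gently until the force reverses, which proves the pin has bottomed.

jog_arm --turn '[[0,0,0],[0,0,0],[0,0,0]]' --delta_pos '[[0,0,0.0005],[0,0,0.0005],[0,0,0]]' --gripper '[0.015,0.015,0.015]'

```text
time: 6.77
tool_pos: [0.5596, -0.1294, 0.0449]
tcp_rot: [-0.392, 3.116, -0.001]
wrist_force: [1.7, 1.6, 5.0]
width: 0.276
grip_force: 86.8
```

jog_arm --turn '[[0,0,0],[0,0,0],[0,0,0]]' --delta_pos '[[0,0,0.0005],[0,0,0.0005],[0,0,0]]' --gripper '[0.015,0.015,0.015]'

```text
time: 7.02
tool_pos: [0.5599, -0.1298, 0.0448]
tcp_rot: [-0.392, 3.116, -0.002]
wrist_force: [-0.2, 1.0, 9.8]
width: 0.277
grip_force: 85.9
```

Force now rises to +9.8 N while z stays at 0.0448. It was 0.0451 at home before the lift, so the pin has bottomed. I relax the push slightly and let it settle.

jog_arm --turn '[[0,0,0],[0,0,0],[0,0,0],[0,0,0]]' --delta_pos '[[0,0.0003,-0.0006],[0,0,0],[0,0,0],[0,0,0]]' --gripper '[0.015,0.015,0.015,0.015]'

```text
time: 7.35
tool_pos: [0.5599, -0.1298, 0.0449]
tcp_rot: [-0.392, 3.116, -0.003]
wrist_force: [-0.4, -0.1, 6.9]
width: 0.275
grip_force: 86.0
```

Steady, with a downward push of about 7 N and little lateral force. I hand it in.

```bash
python3 -c "
from workcell import ticket
print(ticket.finish_job())"
```

```text
the job is handed in; nothing more can be done
None
```

The job is handed in (no verdict came back): the carriage is one hole closer to the globe lamp, with the pin bottomed in that hole (height and force both show it) and the knob still gripped.

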